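# Seat the canister in its holder and take off the push-and-turn cap

### The job

Stand the rectangular plastic canister flat and square in the rectangular pocket of the steel holder, so that it cannot turn. Then press its round safety cap down, twist it anticlockwise until it is free, and lift it straight off; finish while still gripping the cap, holding it level and still about 5 cm above the open neck, with the canister still fully home in the pocket. Keep the canister upright and leave the other things on the table where they are.

Things in the scene. Friction and masses are not known exactly. Their poses are not given: they have to be found in the camera images.
- canister: White plastic canister, rectangular body 92 mm (its x) by 64 mm (its y), 75 mm tall, then a stepped shoulder (74 x 52 mm) up to 83 mm and a central neck. 0.39 kg with cap, give or take 20 percent. Origin: centre of the underside, z up. Starts standing on the table, cap locked on; can be carried by the closed cap. Same both ways round (half turn).
- neck (a point): Centre of the rim of the canister's neck, 112 mm above its underside, on its axis (hidden under the cap at first). A spring plunger stands out of it: its top is 120 mm above the canister's underside with the cap on, 123 mm without.
- cap: Grey plastic push-and-turn safety cap on the canister's neck: 16-sided, hollow, 52 mm across the flats, 30 mm tall, 35 g. Origin: centre of its underside, z up. While locked it lies on the neck's axis, 94 mm above the canister's underside (11 mm above the shoulder), its x axis along the canister's x. Flats face along its x and every 22.5 degrees from it.
- cap_top (a point): Centre of the cap's top. A spring (5 N) holds the cap up in a notch; pressed 5 mm down (8.5 N) it leaves the notch and turns anticlockwise seen from above, bottoming at 8 mm (10 N). Keep it pressed while turning. From 55 to 120 degrees of turn it is free and lifts straight off; 80 is good. Unpressed it turns only a few degrees; clockwise it is stopped.
- holder: Fixed steel holder on the table, 122 x 94 mm foot, with a rectangular pocket 96 mm (its x) by 68 mm (its y) for the canister's foot: pocket floor 8 mm above the table, upright walls to 16 mm, then flaring outward to 23 mm as a lead-in. Origin: centre of the underside, z up.
- pocket (a point): Centre of the holder's pocket floor, 8 mm above the table; axes as the holder's. The canister's origin comes here when it is seated.
- round_canister: round plastic canister with a broad screw lid, 80 mm diameter, 92 mm tall; a bystander; origin at the centre of its underside
- cup: white ceramic cup, 72 mm across the rim, 75 mm tall; a bystander; origin under its centre
- mate: carved wooden mate gourd cup, 82 mm across, 85 mm tall; a bystander; origin under its centre
- bombilla: bent steel drinking straw lying flat, about 190 mm long; a bystander; origin near its middle
- jar: glass jar with a steel lid, 72 mm diameter, 100 mm tall; a bystander; origin under its centre
- spoon: steel spoon lying flat, 150 mm long; a bystander
- sponge: light brown scouring block, 100 x 65 x 30 mm; a bystander; origin under its centre
There are look-alikes about, which are no part of the job. Leave any red look-alike of the holder alone. Leave any pink look-alike of the canister alone.

How it is judged:
On the way, in this order (a step that is already met when the one before it is completed fails the run):
1. the canister stands flat and square in the pocket with its cap still locked on (horizontal distance between canister and pocket below 0.005 m and z of canister in the frame of pocket between -0.003 and 0.003 m and angle between canister's own z axis and vertical below 0.05 rad and angle between the x axis of canister and the x axis of holder, either way round below 0.08 rad and angle between the x axis of cap and the x axis of canister, either way round below 0.3 rad and z of cap in the frame of canister below 0.1 m), for 0.2 s.
2. the cap, still on the neck, is twisted out of its notch while the canister stays seated (horizontal distance between canister and pocket below 0.005 m and z of canister in the frame of pocket between -0.003 and 0.003 m and angle between canister's own z axis and vertical below 0.05 rad and angle between the x axis of canister and the x axis of holder, either way round below 0.08 rad and angle between the x axis of cap and the x axis of canister, either way round above 0.7 rad and z of cap in the frame of canister below 0.1 m), for 0.04 s.
At the end, for the whole second after the job is handed in: Canister in the pocket: 5 mm sideways, 3 mm in height, 0.05 rad upright, 0.08 rad square. Fingers grip the cap (over 2 N), cap off the canister (under 0.1 N), level to 0.2 rad, within 25 mm of the neck axis, underside 138 to 220 mm above the canister underside, still (horizontal distance between canister and pocket below 0.005 m and z of canister in the frame of pocket between -0.003 and 0.003 m and angle between canister's own z axis and vertical below 0.05 rad and angle between the x axis of canister and the x axis of holder, either way round below 0.08 rad and z of cap in the frame of canister between 0.138 and 0.22 m and horizontal distance between cap and canister below 0.025 m and angle between cap's own z axis and vertical below 0.2 rad and linear speed of each of cap, canister below 0.02 m/s and contact force between the fingers and cap above 2 N and contact force between cap and canister below 0.1 N); the arm keeps its last pose, push and grip.
It fails at once if a bystander is moved more than 25 mm (distance of any of round_canister, cup, mate, bombilla, jar, spoon, sponge from where it was at the start of the episode above 0.025 m).
It fails at once if the cap is forced round out of its notch without being pressed down (angle between the x axis of cap and the x axis of canister, either way round between 0.3 and 0.5 rad and z of cap in the frame of canister between 0.0915 and 0.1 m and horizontal distance between cap and canister below 0.02 m).
It fails at once if the canister is tipped more than 0.5 rad (angle between canister's own z axis and vertical above 0.5 rad).
It also fails if it takes over 51 s, if anything falls off the work surface, if the arm or the gripper's body presses on something with over 40 N, if the wrist force passes 120 N, or if a joint passes its speed limit or range.

### The arm

A 6-joint arm with a two-finger parallel gripper is mounted at the origin on the work surface. World frame = base frame: x ahead of the robot, y to its left, z up, the work surface at z = 0. Lengths are in m, angles in rad, forces in N, time in s.
With the tool pointing down it reaches from about 0.325 to 0.85 m from the base axis. Payload 15.5 kg.
Tool frame: the origin (TCP) lies at the very end of the fingers, on their centre line; the grasp point (between the pads) lies 19 mm behind it; z points along the fingers, y is the line along which they close (so a half turn about z gives the same grasp; the last joint's range is limited). The gripper opens to 91 mm and grips with 3 to 60 N. Pads are 32 mm wide; open, the fingers measure 118 mm over their backs; the gripper's body (76 mm by 178 mm) begins 60 mm behind the grasp point.
Start: joints at [-1.204, 0.494, 1.345, -0, 1.302, -0.096], TCP at [0.278, -0.56, 0.214] pointing down, gripper open.
Joint ranges: [-2.91, 2.91], [-0.82, 2.16], [0.22, 2.67], [-1.22, 4.37], [0.12, 2.79], [-3.08, 3.08]. Speed limits (rad/s): [1.89, 1.89, 2.57, 3.01, 3.01, 3.01].

### API

Orientations are given as a rotation vector (axis times angle).
In Python, from plant import arm, viewer, ticket, sensors gives the robot as it stands. Calls block until the motion is done:
- arm.move_to(position, orientation): joint-space move of the TCP to a pose.
- arm.move_l(position, frame=None, velocity=0.15): straight line of the TCP; frame=None keeps the orientation; velocity is the mean speed in m/s.
- arm.goto_joints(angles): joint-space move.
- arm.move_gripper(opening): finger opening in m; the grip force is fixed at half the most; returns when the fingers have stopped.
- arm.hold(seconds).
- arm.ik(position, orientation): joint angles nearest the present ones, or None.
- viewer.grab_frame(name): name is "side" or "top" or "wrist"; returns the picture (420x560x3 uint8, blue, green, red); there is no depth.
- viewer.get_calibration(name): a dict with "fov_y" (degrees; the focal length in pixels is half the picture's height over the tangent of half this angle, whatever the lens; pixels are square), "cx", "cy" (the principal point, pixels), "world_to_cam" (4x4, takes a point from world to camera coordinates); the wrist camera has in their place "tool_from_camera" (4x4, takes a point from camera to tool coordinates, whose origin is the TCP and whose axes are the flange's). Camera axes: x right, y up, looking along -z (the intrinsics and any distortion apply to the point x, -y, -z); pixel columns grow to the right and rows downward; lengths in m; the calibration is good to about 2 mm. A picture is of the moment at which its call begins: read the wrist's pose just before it. get_calibration takes no time and is no camera call.
A pose or a line that the arm cannot do raises arm.PlanningError and nothing moves.
- ticket.close_job(): hands the job in; it is judged then, once.
Trained networks look in the newest picture that a camera, given by its name, has taken for a name from the list of things; names that differ only in an ending like _2 or _b are one class to them, and where a whole thing is asked for, a point or a joint stands for the part that bears it (a point fixed in the world has none). Each returns a list of dicts, best first, with "confidence" (0 to 1); they miss things now and then, are a little off and sometimes report something else, mostly with a low value. They report only what shows in the picture. A call takes as long as a camera call. They do not tell look-alikes from the thing itself.
- viewer.trace(camera, query): "mask" (420x560 bool, what is visible of it) and "location" ([column, row] in pixels, amid what is visible of it).
Readings, each from a call of its own:
- sensors.current_time_s(): time.
- sensors.current_qpos(): joint angles.
- sensors.current_joint_vel(): joint speeds.
- sensors.current_joint_torque(): joint torques, N m.
- sensors.current_ee_pos(): TCP position.
- sensors.current_tool_rot(): TCP orientation.
- sensors.current_contact_force(): force on the tool from outside, world axes, zero at the start.
- sensors.current_ft_torque(): the same for the moment, N m.
- sensors.current_grip_width(): finger opening in m.
- sensors.current_gripper_force(): force on a finger pad.
Only numpy, scipy, OpenCV 4.12 (cv2) and the standard library are available. Lean on these libraries where they do the work, as an engineer would, in place of code of your own. Each camera call takes 0.05 s, during which the arm holds its last target. There are 200 camera calls.

## Working session

There is one attempt and no reset: what is moved stays moved. The work goes in short steps, each a Python script; the robot and the scene stay as the last script left them, time stands still between calls to the robot, and variables do not carry over. Pictures are saved under pics/ and viewed, at most 10 in all, crops included, and the job is handed in when it is done.

```bash
ls; mkdir -p pics
cat > h.py <<'E'
import numpy as np, cv2
from plant import arm, viewer, ticket, sensors
from scipy.spatial.transform import Rotation as R
def cal(n): return viewer.get_calibration(n)
def ray(n,px):
    c=cal(n); f=210/np.tan(np.radians(c['fov_y'])/2)
    d=np.array([(px[0]-c['cx'])/f,-(px[1]-c['cy'])/f,-1.])
    T=np.linalg.inv(c['world_to_cam']); return T[:3,3],T[:3,:3]@d
def onz(n,px,z):
    o,d=ray(n,px); return o+d*(z-o[2])/d[2]
E
python3 - <<'E'
from h import *
for n in ['top','side','wrist']:
    im=viewer.grab_frame(n); cv2.imwrite(f'pics/{n}0.png',im)
    c=cal(n); print(n,{k:(np.round(v,4).tolist() if hasattr(v,'__len__') else v) for k,v in c.items()})
    for q in ['canister','cap','holder']:
        for r in viewer.trace(n,q)[:3]: print(q,round(r['confidence'],2),np.round(r['location']),r['mask'].sum(), onz(n,r['location'],0.124 if q=='cap' else 0.05).round(3) if n!='wrist' else '')
print(sensors.current_time_s())
E
```

```text
pics
top {'fov_y': 52.62879125496441, 'cx': 281.80036884124524, 'cy': 213.6998902356751, 'world_to_cam': [[0.0276, -0.9994, -0.0223, -0.0222], [0.986, 0.0236, 0.165, -0.4753], [-0.1643, -0.0265, 0.9861, -1.1401], [0.0, 0.0, 0.0, 1.0]]}
canister 0.89 [238. 263.] 955 [0.336 0.105 0.05 ]
canister 0.85 [277. 164.] 558 [0.615 0.006 0.05 ]
cap 0.73 [270. 156.] 383 [0.616 0.023 0.124]
holder 0.69 [345. 255.] 244 [ 0.365 -0.183  0.05 ]
holder 0.62 [351. 197.] 1341 [ 0.524 -0.199  0.05 ]
side {'fov_y': 48.482693996986306, 'cx': 285.816705834258, 'cy': 209.08203644210658, 'world_to_cam': [[0.8483, -0.5293, -0.0104, -0.3998], [0.325, 0.5051, 0.7995, -0.2316], [-0.4179, -0.6817, 0.6006, -1.2742], [0.0, 0.0, 0.0, 1.0]]}
canister 0.75 [228. 222.] 1067 [0.32  0.091 0.05 ]
canister 0.58 [311. 209.] 329 [0.574 0.011 0.05 ]
holder 0.77 [326. 264.] 283 [ 0.463 -0.221  0.05 ]
holder 0.75 [280. 364.] 2052 [ 0.193 -0.424  0.05 ]
holder 0.61 [249. 190.] 648 [0.456 0.212 0.05 ]
wrist {'fov_y': 71.11019914985283, 'cx': 274.9849833785252, 'cy': 209.1053758222013, 'tool_from_camera': [[-0.0006, 0.9698, 0.2437, 0.0682], [1.0, 0.0008, -0.0007, 0.0013], [-0.0008, 0.2437, -0.9698, -0.1691], [0.0, 0.0, 0.0, 1.0]]}
holder 0.76 [140. 180.] 7095 
holder 0.71 [28. 32.] 4587 
0.6
```

```bash
python3 -c "
import cv2,numpy as np
a=cv2.imread('pics/top0.png');b=cv2.imread('pics/side0.png')
cv2.imwrite('pics/t1.png',cv2.resize(a[60:360,80:480],None,fx=2,fy=2,interpolation=2));cv2.imwrite('pics/s1.png',cv2.resize(b[60:360,100:500],None,fx=2,fy=2,interpolation=2))"
```

```text
(no output)
```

View pics/t1.png

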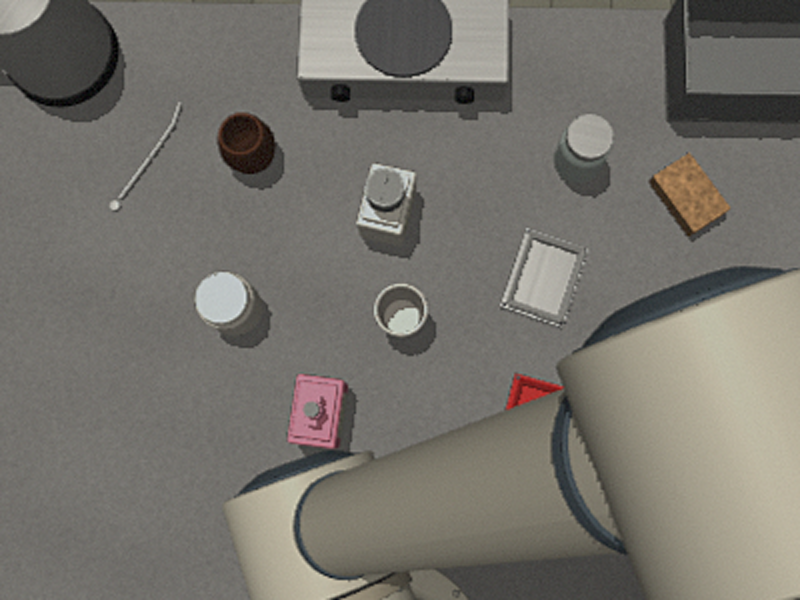

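View pics/s1.png

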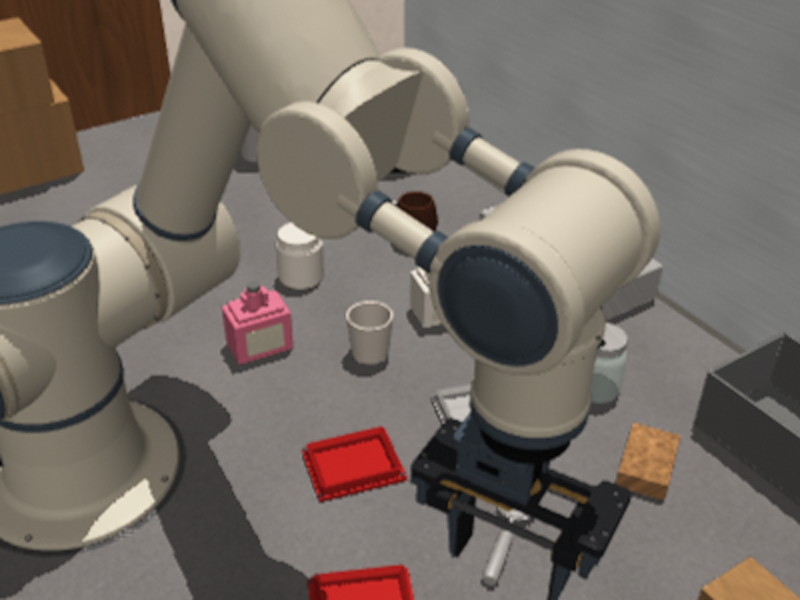

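View pics/wrist0.png

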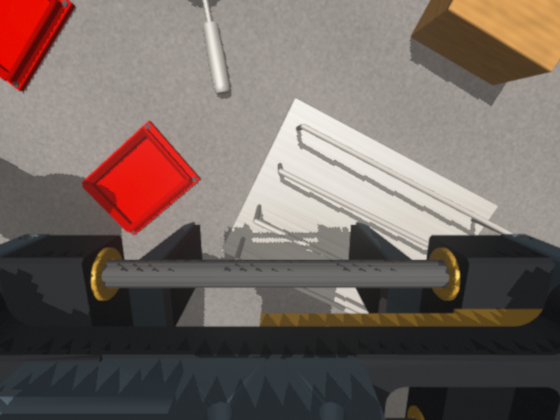

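The white canister is at crop (387,200), full-picture (273,160), and the steel holder is at crop (545,278), full-picture (352,199). The pink and red ones are look-alikes. Next I take wrist close-ups of both.

```bash
cat >> h.py <<'E'
def ori(a):
    c,s=np.cos(a),np.sin(a)
    return R.from_matrix(np.array([[c,s,0],[s,-c,0],[0,0,-1.]])).as_rotvec()
def wray(px,pos,rot):
    c=cal('wrist'); f=210/np.tan(np.radians(c['fov_y'])/2); T=np.array(c['tool_from_camera'])
    px=np.atleast_2d(px)
    d=np.c_[(px[:,0]-c['cx'])/f,-(px[:,1]-c['cy'])/f,-np.ones(len(px))]
    M=R.from_rotvec(rot).as_matrix(); return pos+M@T[:3,3], d@T[:3,:3].T@M.T
def wonz(px,pos,rot,z):
    o,d=wray(px,pos,rot); return o+d*((z-o[2])/d[:,2])[:,None]
def snap(name):
    p=np.array(sensors.current_ee_pos()); r=np.array(sensors.current_tool_rot())
    im=viewer.grab_frame('wrist'); cv2.imwrite(f'pics/{name}.png',im); np.savez(f'pics/{name}.npz',p=p,r=r); return im,p,r
E
python3 - <<'E'
from h import *
M=R.from_rotvec(sensors.current_tool_rot()).as_matrix(); a0=np.arctan2(M[1,0],M[0,0]); print('a0',a0, sensors.current_tool_rot())
can=onz('top',[272,155],0.124)[:2]; hol=onz('top',[351.5,199],0.015)[:2]; print(can,hol)
a=0.0
for a in (0,-.5,.5,np.pi/2,-np.pi/2,np.pi):
    q=[arm.ik([*(p-0.06*np.array([np.cos(a),np.sin(a)])),0.26],ori(a)) for p in (can,hol)]
    print(a,[None if x is None else np.round(x,2).tolist() for x in q])
a=0.0
for p,n in ((hol,'wh'),(can,'wc')):
    arm.move_to([*(p-0.06*np.array([np.cos(a),np.sin(a)])),0.26],ori(a))
    im,P,r=snap(n)
    for q in ('canister','cap','holder'):
        for t in viewer.trace('wrist',q)[:2]: print(n,q,round(t['confidence'],2),np.round(t['location']),t['mask'].sum(),wonz(t['location'],P,r,.124 if q=='cap' else .015).round(3)); cv2.imwrite(f'pics/{n}_{q}.png',t['mask']*255) if t is not None else 0
print(sensors.current_time_s())
a=cv2.imread('pics/wh.png')[0:300];b=cv2.imread('pics/wc.png')[0:300]
cv2.imwrite('pics/w1.png',cv2.resize(np.vstack([a,b]),None,fx=1,fy=1))
E
```

```text
a0 0.46180076255658004 [-3.05818978e+00 -7.18959944e-01  5.45695571e-05]
[0.61789069 0.01799154] [ 0.52683812 -0.20610741]
0 [[-0.07, 0.36, 1.45, -0.0, 1.34, 1.5], [-0.53, 0.29, 1.56, -0.0, 1.3, 1.04]]
-0.5 [[-0.02, 0.37, 1.43, -0.0, 1.35, 2.05], [-0.48, 0.28, 1.57, -0.0, 1.3, 1.59]]
0.5 [[-0.12, 0.37, 1.43, -0.0, 1.34, 0.95], [-0.57, 0.31, 1.51, -0.0, 1.31, 0.5]]
1.5707963267948966 [[-0.16, 0.45, 1.3, -0.0, 1.4, -0.16], [-0.57, 0.4, 1.37, -0.0, 1.37, -0.57]]
-1.5707963267948966 [None, [-0.38, 0.34, 1.47, -0.0, 1.33, 2.76]]
3.141592653589793 [[-0.06, 0.54, 1.14, 0.0, 1.47, -1.63], [-0.43, 0.45, 1.29, 0.0, 1.4, -2.0]]
wh canister 0.72 [101.  67.] 5619 [[0.622 0.017 0.015]]
wh cap 0.81 [46. 45.] 3835 [[0.618 0.007 0.124]]
wh holder 0.8 [279. 142.] 5970 [[ 0.526 -0.214  0.015]]
wh holder 0.7 [268. 290.] 2690 [[ 0.302 -0.198  0.015]]
wc canister 0.88 [270. 115.] 2098 [[0.653 0.022 0.015]]
wc canister 0.82 [218. 310.] 1384 [[0.357 0.106 0.015]]
wc cap 0.93 [274. 140.] 2133 [[0.622 0.017 0.124]]
wc holder 0.59 [426. 202.] 5331 [[ 0.533 -0.202  0.015]]
3.45[ WARN:0@2.149] global loadsave.cpp:1063 imwrite_ Unsupported depth image for selected encoder is fallbacked to CV_8U.
```

View pics/w1.png

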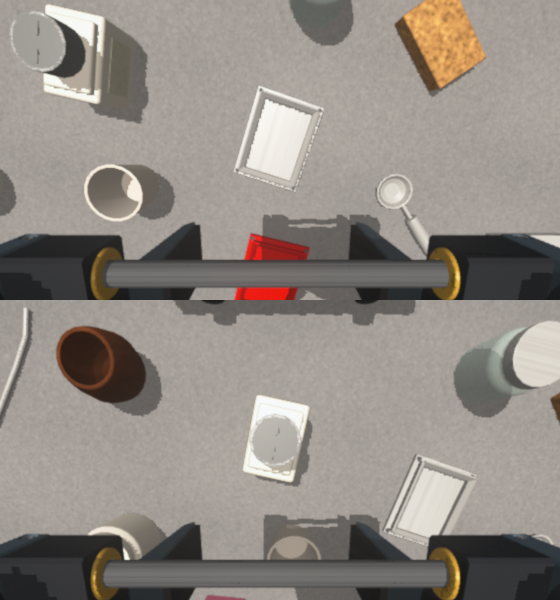

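The wrist views show the holder upright on its table spot, with corners at (260,88), (323,107), (297,190) and (236,170). The canister is at (276,138) in its own view with its cap at (276,140). I fit the outlines with the known sizes.

```bash
cat > fit.py <<'E'
from h import *
from scipy.optimize import minimize
def proj(X,P,r):
    c=cal('wrist'); f=210/np.tan(np.radians(c['fov_y'])/2); T=np.array(c['tool_from_camera'])
    M=R.from_rotvec(r).as_matrix(); t=(X-P)@M; k=(t-T[:3,3])@T[:3,:3]
    return np.c_[c['cx']+f*k[:,0]/-k[:,2], c['cy']-f*k[:,1]/-k[:,2]]
def model(v,boxes):
    out=[]
    for (lx,ly,z) in boxes:
        q=np.array([[1,1],[1,-1],[-1,-1],[-1,1]])*[lx/2,ly/2]
        c,s=np.cos(v[2]),np.sin(v[2]); out.append(np.c_[q@np.array([[c,s],[-s,c]])+v[:2],np.full(4,z)])
    return np.vstack(out)
S=8
def fit(mask,P,r,boxes,v0):
    h=cv2.convexHull(np.argwhere(mask)[:,::-1].astype(np.int32)); x,y,w,hh=cv2.boundingRect(h); o=np.array([x-15,y-15])
    obs=cv2.resize(mask.astype(np.uint8)[y-15:y+hh+15,x-15:x+w+15],None,fx=S,fy=S,interpolation=0)
    def cost(d):
        v=v0+d*np.array([.01,.01,.1])
        p=(proj(model(v,boxes),P,r)-o+0.5)*S-.5
        m=np.zeros_like(obs); cv2.fillConvexPoly(m,cv2.convexHull(np.round(p).astype(np.int32)),1)
        return 1-(m&obs).sum()/(m|obs).sum()
    b=min((minimize(cost,s,method='Nelder-Mead',options=dict(initial_simplex=np.array(s)+np.vstack([np.zeros(3),np.eye(3)])*.8,xatol=1e-3,fatol=1e-6)) for s in ([0,0,0.],[.3,-.3,.5],[-.3,.3,-.5])),key=lambda b:b.fun)
    return v0+b.x*np.array([.01,.01,.1]),b.fun
def fillhull(m):
    n,l,s,_=cv2.connectedComponentsWithStats(m.astype(np.uint8)); m=(l==1+s[1:,4].argmax())
    h=cv2.convexHull(np.argwhere(m)[:,::-1].astype(np.int32)); o=np.zeros(m.shape,np.uint8); cv2.fillConvexPoly(o,h,1); return o>0
def load(n): z=np.load(f'pics/{n}.npz'); return z['p'],z['r']
E
python3 - <<'E'
from fit import *
P,r=load('wh'); im=cv2.imread('pics/wh.png')
# holder: networks wrote low-ranked mask last; re-segment around the known spot by brightness
roi=np.zeros(im.shape[:2],bool); roi[78:202,224:336]=1
g=cv2.cvtColor(im,cv2.COLOR_BGR2GRAY)
print('bg',np.median(g[roi]),im[80,230],im[195,330])
def seg(im,roi):
    bg=np.median(im[roi&(np.abs(cv2.cvtColor(im,cv2.COLOR_BGR2GRAY).astype(int)-150)<40)],0)
    return roi&(np.abs(im.astype(int)-bg).max(2)>25)
h=fillhull(seg(im,roi)); print(h.sum())
for bx in ([(122,94,0),(122,94,23)],[(122,94,0)],[(122,94,0),(110,82,23)],[(122,94,8)],[(122,94,23)]):
    v,c=fit(h,P,r,np.array(bx)/1000,np.array([.526,-.206,-.25])); print(bx,v.round(4),round(c,4))
P2,r2=load('wc'); im2=cv2.imread('pics/wc.png')
roi=np.zeros(im.shape[:2],bool); roi[85:190,230:320]=1
m=roi&((im2.min(2)>195)); cap=cv2.imread('pics/wc_cap.png',0)>0
m=fillhull(m|cap); print(m.sum())
for bx in ([(92,64,75),(92,64,0)],[(92,64,75)]):
    v,c=fit(m,P2,r2,np.array(bx)/1000,np.array([.618,.018,-.15])); print(bx,v.round(4),round(c,4))
(cx,cy),rad=cv2.minEnclosingCircle(np.argwhere(cap)[:,::-1].astype(np.float32)); print('cap circ',cx,cy,rad,wonz([cx,cy],P2,r2,.124),wonz(np.argwhere(cap)[:,::-1].mean(0),P2,r2,.124))
o=np.vstack([im[60:220,200:360],im2[60:220,200:360]]); k=np.vstack([h[60:220,200:360],m[60:220,200:360]]).astype(np.uint8)
o=cv2.resize(o,None,fx=3,fy=3); k=cv2.resize(k,None,fx=3,fy=3,interpolation=0)
cv2.drawContours(o,cv2.findContours(k,0,2)[0],-1,(0,0,255),1); o=np.hstack([o[:480],o[480:]])[:, :960]; cv2.imwrite('pics/seg.png',cv2.resize(o,(800,400)))
E
```

```text
bg 166.0 [157 163 170] [152 159 166]
4298
[(122, 94, 0), (122, 94, 23)] [ 0.5151 -0.218  -0.3109] 0.324
[(122, 94, 0)] [ 0.5182 -0.2156 -0.2772] 0.252
[(122, 94, 0), (110, 82, 23)] [ 0.5182 -0.2156 -0.2772] 0.252
[(122, 94, 8)] [ 0.5174 -0.2165 -0.285 ] 0.2776
[(122, 94, 23)] [ 0.5151 -0.218  -0.3109] 0.324
4179
[(92, 64, 75), (92, 64, 0)] [ 0.6217  0.0163 -0.2084] 0.0538
[(92, 64, 75)] [ 0.6217  0.0163 -0.2084] 0.0538
cap circ 274.23406982421875 140.4044647216797 26.46354103088379 [[0.62153441 0.01624029 0.124     ]] [[0.62158359 0.01615976 0.124     ]]
```

View pics/seg.png

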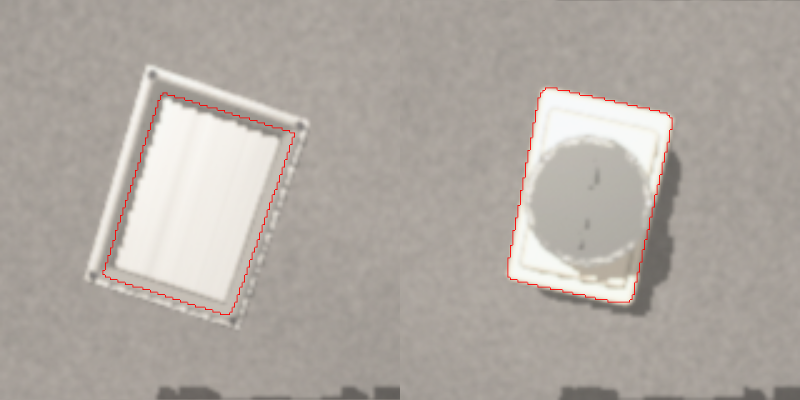

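Run:
```python
from fit import *
P,r=load('wh')
for nm,c,zs in (('outer',[(150,66),(308,121),(237,326),(87,280)],(0,.008,.023)),('inner',[(163,94),(296,133),(229,315),(103,274)],(.008,.016,.023)),('floor',[(165,95),(285,138),(229,303),(116,267)],(.008,))):
  for z in zs:
    X=wonz(np.array(c)/2.5+[200,60],P,r,z)[:,:2]
    e=np.roll(X,-1,0)-X; print(nm,z,'c',X.mean(0).round(4),'len',np.linalg.norm(e,axis=1).round(3),'yaw',np.degrees([np.arctan2(*e[0][::-1])+np.pi/2,np.arctan2(*(-e[1])[::-1]),np.arctan2(*(e[2])[::-1])-np.pi/2,np.arctan2(*(e[3])[::-1])]).round(1))
P,r=load('wc')
c=[(540,88),(672,118),(632,303),(509,278)]
X=wonz((np.array(c)-[400,0])/2.5+[200,60],P,r,.075)[:,:2]; e=np.roll(X,-1,0)-X
print('can',X.mean(0),np.linalg.norm(e,axis=1).round(3),[np.degrees(np.arctan2(*v[::-1])).round(1) for v in e])
for d in np.radians(np.arange(-180,181,22.5)):
  a=-.2+d
  qs=[arm.ik(p,ori(b)) for p,b in (([.6216,.0162,.096],a),([.526,-.212,.104],a-.1),([.526,-.212,.098],a-.1+.7),([.526,-.212,.17],a-.1+1.4))]
  print(round(a,2),[None if q is None else round(q[5],2) for q in qs])
```

```text
outer 0 c [ 0.528  -0.2127] len [0.092 0.121 0.092 0.123] yaw [-18.1 -18.  -17.3 -18.2]
outer 0.008 c [ 0.5282 -0.2126] len [0.09  0.119 0.09  0.12 ] yaw [-18.1 -18.  -17.3 -18.2]
outer 0.023 c [ 0.5284 -0.2124] len [0.087 0.115 0.087 0.116] yaw [-18.1 -18.  -17.3 -18.2]
inner 0.008 c [ 0.5256 -0.2138] len [0.075 0.106 0.076 0.103] yaw [-15.5 -19.4 -18.2 -20. ]
inner 0.016 c [ 0.5258 -0.2137] len [0.074 0.104 0.075 0.101] yaw [-15.5 -19.4 -18.2 -20. ]
inner 0.023 c [ 0.5259 -0.2136] len [0.073 0.103 0.073 0.099] yaw [-15.5 -19.4 -18.2 -20. ]
floor 0.008 c [ 0.5275 -0.2145] len [0.069 0.096 0.068 0.097] yaw [-18.7 -18.  -17.8 -17.3]
can [0.62135791 0.01518269] [0.062 0.087 0.061 0.087] [np.float64(-102.1), np.float64(168.6), np.float64(78.4), np.float64(-10.8)]
-3.34 [np.float64(-1.44), np.float64(-1.76), np.float64(-2.46), None]
-2.95 [np.float64(-1.83), np.float64(-2.15), np.float64(-2.85), np.float64(2.73)]
-2.56 [np.float64(-2.23), np.float64(-2.54), np.float64(3.04), np.float64(2.34)]
-2.16 [np.float64(-2.62), np.float64(-2.94), np.float64(2.65), np.float64(1.95)]
-1.77 [np.float
[... 308 characters left out ...]
np.float64(1.7), np.float64(1.38), np.float64(0.68), np.float64(-0.02)]
0.19 [np.float64(1.31), np.float64(0.99), np.float64(0.29), np.float64(-0.41)]
0.59 [np.float64(0.92), np.float64(0.6), np.float64(-0.1), np.float64(-0.8)]
0.98 [np.float64(0.52), np.float64(0.2), np.float64(-0.5), np.float64(-1.2)]
1.37 [np.float64(0.13), np.float64(-0.19), np.float64(-0.89), np.float64(-1.59)]
1.76 [np.float64(-0.26), np.float64(-0.58), np.float64(-1.28), np.float64(-1.98)]
2.16 [np.float64(-0.66), np.float64(-0.97), np.float64(-1.67), np.float64(-2.37)]
2.55 [np.float64(-1.05), np.float64(-1.37), np.float64(-2.07), np.float64(-2.77)]
2.94 [np.float64(-1.44), np.float64(-1.76), np.float64(-2.46), None]
```

```bash
cat >> h.py <<'E'
def st(s):
    print(s,'t',round(sensors.current_time_s(),2),'p',np.round(sensors.current_ee_pos(),4),'F',np.round(sensors.current_contact_force(),1),'M',np.round(sensors.current_ft_torque(),2),'w',round(sensors.current_grip_width(),4),'g',np.round(sensors.current_gripper_force(),1))
CAN=np.array([.6216,.0160]); CY=-.199; HOL=np.array([.5278,-.2135]); HY=-.314
E
python3 - <<'E'
from h import *
arm.move_gripper(.091)
arm.move_to([*CAN,.17],ori(CY)); st('above')
arm.move_l([*CAN,.096],velocity=.08); st('down')
arm.move_gripper(.045); st('grip')
arm.move_l([*CAN,.15],velocity=.08); st('lift')
arm.hold(.2); st('held')
cv2.imwrite('pics/s2.png',cv2.resize(viewer.grab_frame('side')[120:300,240:420],None,fx=3,fy=3,interpolation=2))
E
```

```text
above t 4.18 p [0.6212 0.016  0.17  ] F [-0.3 -0.7  0.8] M [ 0.07  0.05 -0.02] w 0.0911 g 0.0
down t 5.26 p [0.622  0.016  0.0965] F [0.  0.2 0.5] M [ 0.12 -0.02 -0.  ] w 0.0907 g 0.0
grip t 5.94 p [0.6216 0.0161 0.096 ] F [0.4 1.4 0.9] M [ 0.26 -0.02 -0.01] w 0.0517 g 30.0
lift t 6.77 p [0.6213 0.016  0.1496] F [ 0.4 -0.  -3.4] M [ 0.04  0.09 -0.01] w 0.0517 g 30.0
held t 6.97 p [0.6213 0.016  0.1494] F [-0.   0.5 -3.3] M [0.05 0.01 0.03] w 0.0517 g 30.0
```

View pics/s2.png

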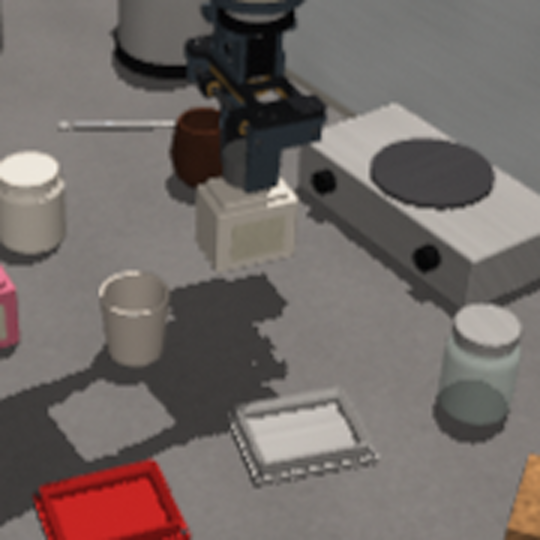

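The canister hangs upright at crop (245,220), and the holder is at crop (305,435) with nothing in between. Grip width 51.7 mm means the pads are on flats. Next I carry it over and lower it while watching the force.

Run:
```python
from h import *
arm.move_l([*CAN,.185],velocity=.12)
arm.move_to([*HOL,.185],ori(HY)); st('over')
arm.move_l([*HOL,.126],velocity=.1); arm.hold(.2); st('rim')
F0=np.array(sensors.current_contact_force())
for z in np.arange(.123,.1025,-.003):
    arm.move_l([*HOL,z],velocity=.05); arm.hold(.1)
    F=np.array(sensors.current_contact_force())-F0; print(round(z,4),np.round(sensors.current_ee_pos(),4),F.round(1),np.round(sensors.current_ft_torque(),2))
    if F[2]>15 or np.hypot(*F[:2])>12: break
st('end')
cv2.imwrite('pics/s3.png',cv2.resize(viewer.grab_frame('side')[180:320,260:400],None,fx=4,fy=4,interpolation=2))
```

```text
over t 8.43 p [ 0.5282 -0.2126  0.1848] F [ 0.4  0.7 -3.6] M [0.07 0.04 0.  ] w 0.0517 g 30.0
rim t 9.38 p [ 0.5282 -0.2136  0.1266] F [-0.3 -0.5 -3.1] M [ 0.06  0.02 -0.04] w 0.0518 g 30.0
0.123 [ 0.5278 -0.2135  0.123 ] [ 0.5  0.6 -0.8] [0.09 0.02 0.03]
0.12 [ 0.5278 -0.2135  0.1199] [ 0.7  0.3 -0.7] [ 0.08 -0.    0.  ]
0.117 [ 0.5278 -0.2135  0.117 ] [-0.1  0.1 -0. ] [0.02 0.05 0.03]
0.114 [ 0.5278 -0.2135  0.114 ] [-0.5  0.1  0.1] [ 0.12  0.05 -0.04]
0.111 [ 0.5277 -0.2134  0.1109] [-0.1  1.9 -0.5] [0.16 0.05 0.02]
0.108 [ 0.5277 -0.2135  0.1079] [0.1 1.  0.1] [0.26 0.05 0.04]
0.105 [ 0.5278 -0.2135  0.105 ] [ 1.5  1.8 -0.9] [0.25 0.   0.09]
end t 11.82 p [ 0.5278 -0.2135  0.105 ] F [ 1.1  1.3 -3.9] M [0.25 0.   0.09] w 0.052 g 30.0
```

View pics/s3.png

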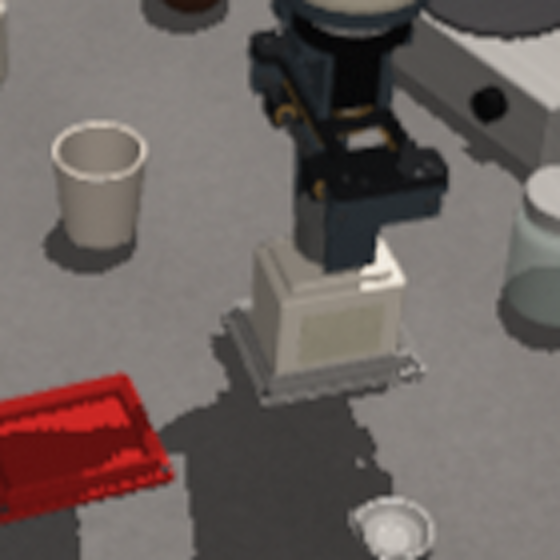

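The body is inside the pocket walls at crop (330,320) and square. I lower it to the floor, hold, then press and twist in increments with checks.

Run:
```python
from h import *
z=.105
while True:
    z-=.001; arm.move_l([*HOL,z],velocity=.05); arm.hold(.1)
    F=sensors.current_contact_force(); print(round(z,4),np.round(F,1),np.round(sensors.current_ft_torque(),2),round(sensors.current_ee_pos()[2],4))
    if F[2]>3.5 or z<.0995: break
arm.hold(.4); st('seated')
```

```text
0.104 [ 0.3  1.3 -0.3] [ 0.22 -0.18  0.01] 0.1041
0.103 [0.7 3.  5.4] [ 0.52 -0.11  0.03] 0.1033
seated t 12.97 p [ 0.5281 -0.2136  0.1033] F [0.4 3.  6. ] M [ 0.51 -0.09 -0.04] w 0.0519 g 30.0
```

Run:
```python
from h import *
arm.move_gripper(.065); arm.move_l([*HOL,.104]); arm.hold(.3); st('open')
arm.move_gripper(.045); arm.hold(.2); st('regrip')
for z in (.101,.099,.0975,.0965):
    arm.move_l([*HOL,z],velocity=.03); arm.hold(.1); st(z)
    if sensors.current_contact_force()[2]>16: break
```

```text
open t 13.95 p [ 0.5278 -0.2135  0.104 ] F [ 0.7  1.1 -0.8] M [0.05 0.01 0.04] w 0.0651 g 0.0
regrip t 14.51 p [ 0.5278 -0.2134  0.104 ] F [ 1.   1.5 -0. ] M [ 0.27 -0.05 -0.01] w 0.0517 g 30.0
0.101 t 14.86 p [ 0.528  -0.2135  0.1013] F [0.9 3.2 6.3] M [ 0.55 -0.01 -0.01] w 0.0515 g 30.0
0.099 t 15.21 p [ 0.5281 -0.2135  0.0993] F [0.3 3.8 7.1] M [0.64 0.02 0.03] w 0.0519 g 30.0
0.0975 t 15.56 p [ 0.5281 -0.2134  0.0979] F [0.  3.4 7.4] M [ 0.65  0.08 -0.03] w 0.0517 g 30.0
0.0965 t 15.91 p [ 0.5281 -0.2134  0.0969] F [-0.3  4.1  9.8] M [0.69 0.06 0.  ] w 0.0518 g 30.0
```

Pressed 7 mm at 9.8 N, which matches the spring data. I relieve the small side load and twist.

Run:
```python
from h import *
H=HOL+[0.0003,.001]
arm.move_l([*H,.0963],velocity=.03); arm.hold(.1); st('shift')
for d in (8,16,30,45,60,75,82):
    arm.move_to([*H,.0963],ori(HY+np.radians(d))); arm.hold(.05); st(d)
    F=sensors.current_contact_force(); M=sensors.current_ft_torque()
    if abs(M[2])>1.2 or F[2]<7.5: print('stop'); break
```

```text
shift t 16.26 p [ 0.5282 -0.2129  0.0967] F [-2.1 -1.3  9.1] M [-0.09  0.45  0.03] w 0.0515 g 30.0
8 t 16.57 p [ 0.5285 -0.213   0.0968] F [ 0.1 -0.3  9.1] M [0.03 0.14 0.06] w 0.0517 g 30.0
16 t 16.89 p [ 0.5286 -0.213   0.0969] F [-0.6  0.4  9.6] M [0.03 0.11 0.08] w 0.0517 g 30.0
30 t 17.29 p [ 0.5287 -0.213   0.0968] F [0.4 0.3 9.5] M [-0.    0.01  0.03] w 0.052 g 30.0
45 t 17.71 p [ 0.5287 -0.213   0.0969] F [-0.9  0.4 10. ] M [0.02 0.02 0.05] w 0.0516 g 30.0
60 t 18.12 p [ 0.5287 -0.213   0.0969] F [-0.3  0.2  8.1] M [ 0.06 -0.04  0.01] w 0.0518 g 30.0
75 t 18.54 p [ 0.5287 -0.213   0.0969] F [0.6 0.2 8.6] M [ 0.01 -0.12  0.03] w 0.052 g 30.0
82 t 18.84 p [ 0.5287 -0.2129  0.0969] F [ 0.  -0.5  8.7] M [-0.04 -0.09 -0.  ] w 0.0519 g 30.0
```

Run:
```python
from h import *
x,y=sensors.current_ee_pos()[:2]; H=[x,y]
for z in (.101,.106,.111,.12):
    arm.move_l([*H,z],velocity=.04); arm.hold(.05); st(z)
    if sensors.current_contact_force()[2]<-3: print('stop'); break
else:
    arm.move_l([*H,.174],velocity=.06); arm.hold(.5); st('up')
cv2.imwrite('pics/s4.png',cv2.resize(viewer.grab_frame('side')[160:310,260:410],None,fx=4,fy=4,interpolation=2))
```

```text
0.101 t 19.16 p [ 0.5289 -0.2131  0.1014] F [-1.2  0.7  7. ] M [0.16 0.09 0.01] w 0.0516 g 30.0
0.106 t 19.48 p [ 0.529  -0.2132  0.1063] F [ 1.7 -0.9  3.8] M [-0.21 -0.29 -0.02] w 0.052 g 30.0
0.111 t 19.81 p [ 0.5285 -0.2128  0.1109] F [-0.4 -0.3 -0.3] M [-0.   -0.03 -0.01] w 0.0515 g 30.0
0.12 t 20.23 p [ 0.5287 -0.213   0.1201] F [ 0.   0.2 -0.9] M [-0.03 -0.09 -0.02] w 0.0518 g 30.0
up t 21.78 p [ 0.5287 -0.2129  0.174 ] F [-0.2 -0.  -0.2] M [-0.   -0.04  0.03] w 0.0517 g 30.0
```

View pics/s4.png

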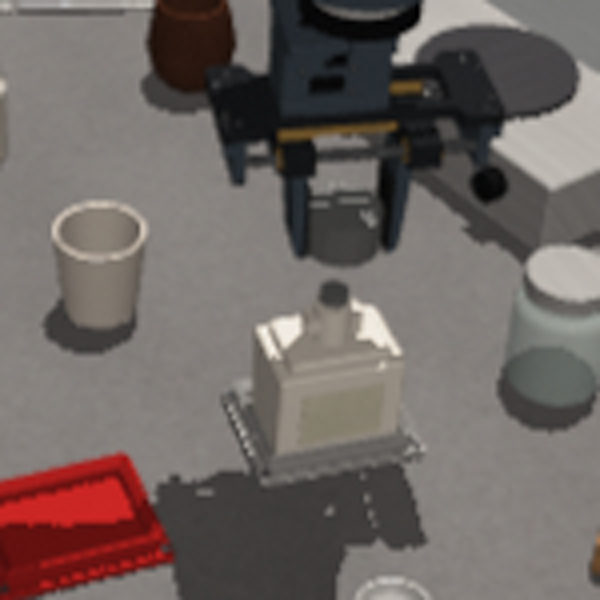

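The cap is in the gripper at crop (345,225), above the open neck with its plunger at crop (335,290). The canister is still seated squarely in the pocket.

Run:
```python
from h import *
print(ticket.close_job())
```

```text
the job is handed in; nothing more can be done
None
```

I handed in the job at about 22 s: the canister is seated square in the steel holder's pocket, and the gripper holds the unscrewed cap level and still about 5 cm above the open neck (the hand-in gave no verdict).

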